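# Close the wiring opening of a sloping console with its quarter-turn cover

### The arm

A 7-joint arm with a two-finger parallel gripper is mounted at the origin on a cart in front of the work surface, level with it; the furniture and walls round the work are solid. World frame = base frame: x ahead of the robot, y to its left, z up, the work surface at z = 0. Lengths are in m, angles in degrees, forces in N, time in s.
With the tool pointing down it reaches from about 0.4 to 0.85 m from the base axis. Payload 4.4 kg.
Tool frame: the origin (TCP) lies midway between the tips of the shut fingers; the grasp point (between the pads) lies 19 mm behind it; z points along the fingers, y is the line along which they close (so a half turn about z gives the same grasp; the last joint's range is limited). The gripper opens to 94 mm and grips with 3 to 60 N. Pads are 16 mm wide; open, the fingers measure 119 mm over their backs; the gripper's body (75 mm by 177 mm) begins 78 mm behind the grasp point.
Start: joints at [65.902, 36.005, 2.206, 86.941, -1.547, 57.084, -1.146], TCP at [0.226, -0.61, 0.205] pointing down, gripper open.
Joint ranges: [-175.42, 175.42], [-21.48, 121.26], [-71.46, 75.88], [10.55, 141.38], [-63.04, 243.04], [13.31, 113.54], [-168.57, 168.57]. Speed limits (degrees/s): [147.25, 147.25, 180, 180, 180, 180, 180].

### API

Orientations are given as a 3x3 rotation matrix whose columns are the frame's x, y, z axes.
In Python, from rig import bot gives the robot as it stands.
- The arm moves only by the tool step_arm, never from a script. Its argument "motion" is a list of rows, each an object with "linear": the shift along the world's x, y, z in m, a list of three; "twist": the turn, a rotation vector about the world's x, y, z in degrees, a list of three; "fingers": the closure, from 0 (fully open) to 1 (shut). In form: [{"linear": [dx, dy, dz], "twist": [rx, ry, rz], "fingers": fingers}, ...]. A call has 1 to 20 rows; each row shifts and turns the commanded pose from where the row before left it; what a row does not reach is not made up. A row lasts 1/12 s, in which the tool goes at most 41.7 mm and 7.16 degrees, less where a joint would pass 70% of its speed; a pose out of reach is approached as far as the arm can. A call is refused whole if a number of a shift passes 0.0417 or a number of a turn 7.16, either way. A call with a gripper value outside its range is refused whole. The fingers move at their own pace and stop on an object; the grip force is fixed at half the most. Time passes only in rows, so rows that do not move let the fingers close. It gives the time, the measured TCP pose, the force, the opening and the grip force at its end, in the units of the state.
- bot.get_state(): the state, without advancing time (a new reading comes with each control period).
- bot.snapshot(name): name is "side" or "top"; returns the picture (420x560x3 uint8, red, green, blue); there is no depth.
- bot.camera_info(name): a dict with "fx", "fy", "cx", "cy" (pixels), "R" (3x3) and "t" (3): a world point X has camera coordinates R X + t. Camera axes: x right, y down, z forward; pixel columns grow to the right and rows downward; lengths in m; the calibration is good to about 2 mm. A picture is of the moment at which its call begins. camera_info takes no time and is no camera call.
- bot.sign_off(): hands the job in; it is judged then, once.
The state is a dict: "time": time; "q": joint angles; "qvel": joint speeds; "joint_efforts": joint torques, N m; "tool_pos": TCP position; "tcp_rot": TCP orientation; "contact_force": force on the tool from outside, world axes, zero at the start; "ft_torque": the same for the moment, N m; "finger_gap": finger opening in m; "finger_force": force on a finger pad.
Only numpy, scipy, OpenCV 4.12 (cv2) and the standard library are available. Lean on these libraries where they do the work, as an engineer would, in place of code of your own. Each camera call takes 0.05 s, during which the arm holds its last target. There are 200 camera calls.

### The job

The sloping control console on the bench still has its wiring opening uncovered. Fetch the loose grey cover plate, lay it in its seat over the opening so that it sits flat between the beads, then push its captive knob in against the spring and turn it clockwise until it latches in the keeper at the end of its turn, and let go. Leave the multimeter where it lies.

Things in the scene. Friction and masses are not known exactly. Their poses are not given: they have to be found in the camera images.
- console: Grey sheet-metal desk console with black side cheeks, fixed on the bench: 214 mm wide (its y), 173 mm deep (its x, front to its -x), 45 mm high in front, 124 mm at the back. Origin: centre of its underside, z up. Its top face slopes up to the back at 25 degrees and has a 62 x 92 mm opening, spanned by a steel bridge, the keeper. Two pilot lamps (7 mm high) and a plug above.
- seat (a point): Centre of the cover's seat, on the sloping face: where the centre of the cover's underside belongs. x points up the slope, y along the console's width, z square out of the face (25 degrees from vertical, leaning to the console's front). Four round beads, 4.5 mm high, frame the seat, 94 mm (x) by 124 mm (y) inside them.
- slot (a point): Middle of the slot in the keeper, 2 mm below the seat; axes as seat. The slot is 9 mm wide and 38 mm long, along x. Under the keeper, cams run from the slot clockwise to a notch.
- cover: Loose grey sheet-metal cover with its black knob, 0.22 to 0.34 kg, lying knob up on the bench: flat flange 90 mm (its x) by 120 mm (its y), 3 mm thick, with a round dome (53 mm across, top at z = 10 mm) that carries the knob. Origin: centre of its underside; z up. Half a turn about z makes no difference. In the seat x runs along the slope; it has 2 mm of play each way and slides downhill.
- knob_top (a point): Middle of the top of the black captive knob, on its axis; x along its wing, z out. The knob: an upright wing to grip, 34 mm long (x), 12 mm thick (y), 18 mm tall from this point down, on a round flange 36 mm across and 5 mm thick. Knob out, this point is 45 mm above the cover's underside.
- pin (a point): Middle of the steel cross pin on the knob's stud, inside the dome: 30 mm long, parallel to the wing (x), 4 mm thick. Knob out, 4 mm above the cover's underside. It must pass down through the slot.
- knob (a joint): Turn of the knob on the cover, rad: 0 at the start (wing and pin along the cover's x, so the pin lines up with the slot once the cover is seated), grows clockwise seen from above the knob, stop at 1.5. Friction 0.012 N m.
- plunger (a joint): How far the knob is pushed in, m: 0 out, 0.011 fully in. A spring pushes it out (3 N at 0, 7.4 N at 0.011). The pin clears the keeper at about 0.0085; turned clockwise it rides down the cam (0.0095 at mid-turn) and past about 1.2 rad springs back into the notch and stays at about 0.008. If not pushed in far enough it does not catch and springs back out.
- meter: Loose pocket multimeter, 131 x 70 x 38 mm, yellow and black, a bystander on the bench; origin: centre of its underside.

How it is judged (in metres and radians):
On the way, in this order (a step that is already met when the one before it is completed fails the run):
1. the cover lies flat in its seat, its knob not yet turned (distance between cover and seat below 0.006 m and z of cover in the frame of seat below 0.002 m and angle between the z axis of cover and the z axis of seat, either way round below 0.035 rad and angle between the x axis of cover and the x axis of seat, either way round below 0.1 rad and value of joint knob below 0.25 rad), for 0.2 s.
2. the knob is pushed in and turned clockwise under the keeper (distance between cover and seat below 0.006 m and z of cover in the frame of seat below 0.002 m and angle between the z axis of cover and the z axis of seat, either way round below 0.035 rad and angle between the x axis of cover and the x axis of seat, either way round below 0.1 rad and value of joint knob above 1.2 rad and value of joint plunger above 0.006 m), for 0.2 s.
At the end, for the whole second after the job is handed in: The cover's centre is within 6 mm of the seat's, its underside no more than 2 mm off the face, level with it within 2 degrees and its sides along the seat's within 6 degrees; the knob is turned past 1.2 rad and held in by the keeper (more than 6 mm in); all at rest (all of step 2 and linear speed of cover below 0.01 m/s); the robot touches nothing.
It fails at once if the multimeter is moved by more than 20 mm (distance of meter from where it was at the start of the episode above 0.02 m).
It also fails if it takes over 51 s, if anything falls off the work surface, if the arm or the gripper's body presses on something with over 40 N, if the wrist force passes 120 N, or if a joint passes its speed limit or range.

## Working session

There is one attempt and no reset: what is moved stays moved. The work goes in short steps, Python scripts to look and compute and a tool call to move; the robot and the scene stay as the last step left them, time stands still between calls to the robot, and variables do not carry over. Pictures are saved under pics/ and viewed, at most 10 in all, crops included, and the job is handed in when it is done.

Besides the shell and the picture viewer there is one more tool, called after ">>>" as name(argument=value, ...) on one line, values as JSON. step_arm: Moves the arm, as the interface text tells. Its arguments: {"type":"object","properties":{"motion":{"type":"array"}},"required":["motion"]}

```bash
mkdir -p pics; ls
python3 - <<'E'
from rig import bot
import cv2,numpy as np
for n in("side","top"):
    im=bot.snapshot(n); cv2.imwrite(f"pics/{n}0.png",cv2.resize(im[:,:,::-1],(800,600),interpolation=cv2.INTER_CUBIC))
    c=bot.camera_info(n); print(n,{k:np.round(c[k],4).tolist() for k in c}, np.round(-np.array(c["R"]).T@c["t"],3))
s=bot.get_state(); print(s)
E
```

```text
pics
side {'fx': 379.0085, 'fy': 379.0085, 'cx': 278.7764, 'cy': 205.5962, 'R': [[0.999, 0.0456, 0.0037], [0.0261, -0.5025, -0.8642], [-0.0376, 0.8634, -0.5031]], 't': [-0.5243, 0.0548, 0.9586]} [ 0.558 -0.776  0.532]
top {'fx': 419.0636, 'fy': 419.0636, 'cx': 286.2037, 'cy': 207.4904, 'R': [[-0.0101, -0.9999, -0.0111], [-0.9972, 0.0109, -0.0737], [0.0738, 0.0103, -0.9972]], 't': [0.0144, 0.5407, 1.1016]} [ 0.458 -0.003  1.139]
{'time': 0.1, 'q': array([65.90169243, 36.05250586,  2.20392695, 86.98847405, -1.54557556,
       57.08391643, -1.14521629]), 'qvel': array([-0.01926388, -0.08008726,  0.10782129, -0.17667023, -0.06646307,
        0.01627567, -0.0426786 ]), 'joint_efforts': array([ 2.55644249e-03, -5.50799382e+01,  1.14708781e+00, -1.87118232e+01,
       -5.22971211e-02,  1.92201458e-02,  3.96382677e-05]), 'tool_pos': array([ 0.22561606, -0.6089657 ,  0.20466906]), 'tcp_rot': array([[ 9.37714533e-01,  3.47406199e-01, -6.21880327e-04],
       [ 3.47406752e-01, -9.37713269e-01,  1.54061440e-03],
       [-4.79264408e-05, -1.66070194e-03, -9.99998620e-01]]), 'contact_force': array([ 0.00791   , -0.69902236, -0.36697247]), 'ft_torque': array([ 0.03126148, -0.04077887,  0.0058932 ]), 'finger_force': 0.0, 'finger_gap': 0.09385140705310684}
```

View pics/side0.png

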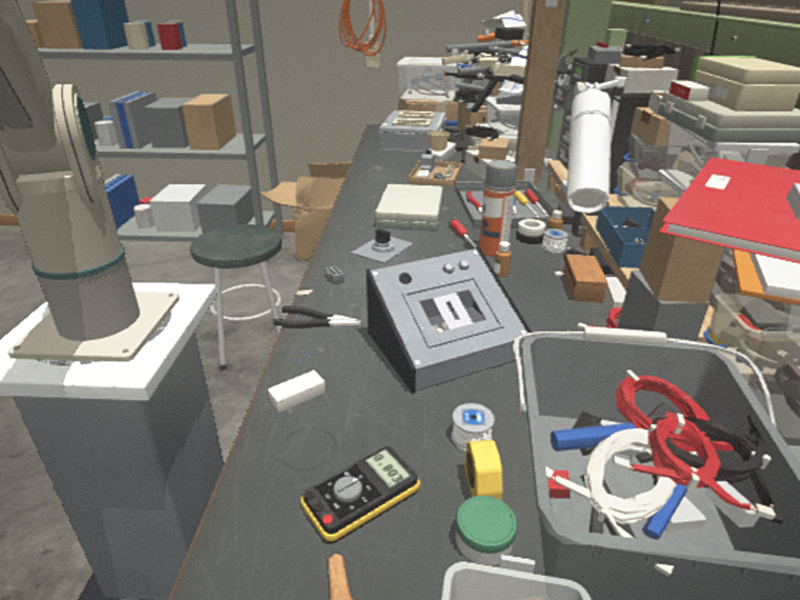

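View pics/top0.png

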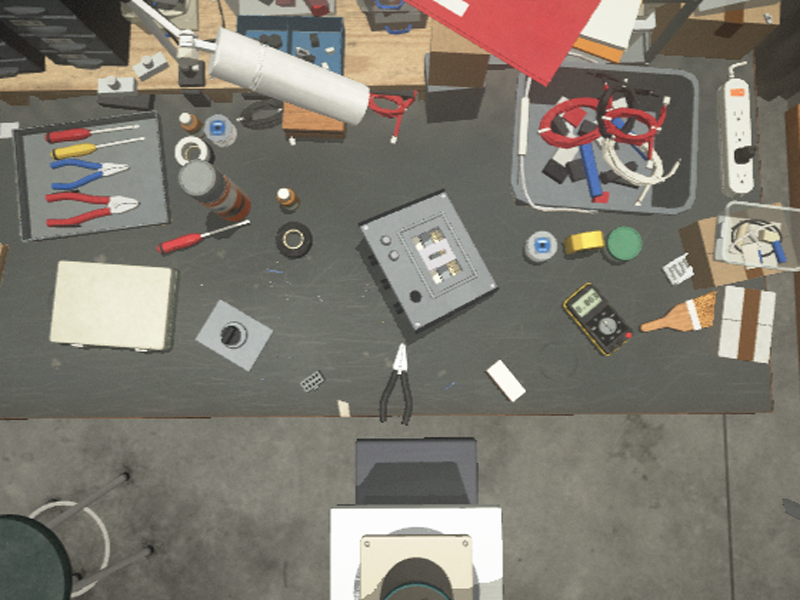

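Run:
```python
from rig import bot
import cv2,numpy as np
T=bot.snapshot("top")[:,:,::-1]; S=bot.snapshot("side")[:,:,::-1]
def crop(I,x,y,w,h,k):
    o=cv2.resize(I[y:y+h,x:x+w],None,fx=k,fy=k,interpolation=cv2.INTER_CUBIC)
    for u in range(x-x%10+10,x+w,10): cv2.putText(o,str(u),((u-x)*k,8),0,.3,(0,255,255),1); cv2.line(o,((u-x)*k,10),((u-x)*k,14),(0,255,255),1)
    for v in range(y-y%10+10,y+h,10): cv2.putText(o,str(v),(0,(v-y)*k),0,.3,(0,255,255),1); cv2.line(o,(20,(v-y)*k),(25,(v-y)*k),(0,255,255),1)
    return o
cv2.imwrite("pics/topc.png",np.hstack([crop(T,130,200,65,100,6),crop(T,248,130,66*1,100,6)]) if 0 else np.hstack([crop(T,132,205,65,70,6),crop(T,285,145,65,70,6)]))
cv2.imwrite("pics/sidec.png",np.hstack([crop(S,240,150,65,110,5),crop(S,280,180,90,110,5)]))
cv2.imwrite("pics/cons.png",crop(T,248,128,104,112,5))
```

```text
(no output)
```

View pics/topc.png

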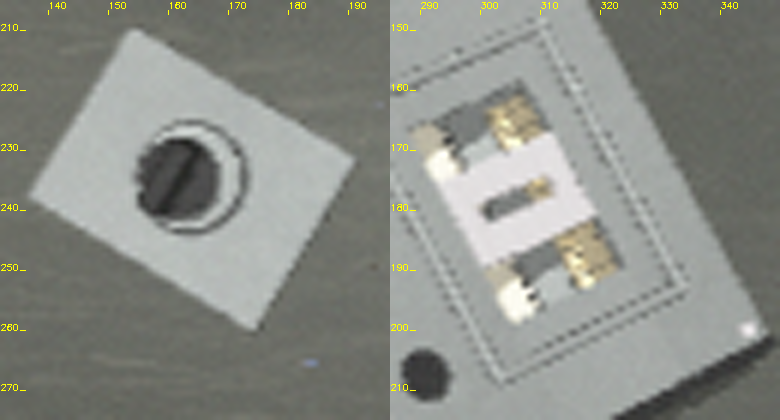

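View pics/sidec.png

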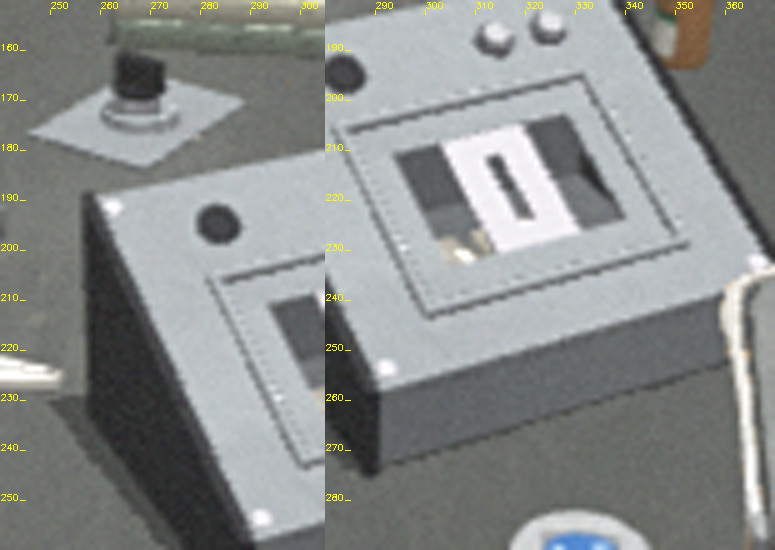

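```bash
cat > h.py <<'E'
import numpy as np
from rig import bot
from scipy.optimize import least_squares
from scipy.spatial.transform import Rotation as Ro
C={n:bot.camera_info(n) for n in("side","top")}
def proj(n,X):
    c=C[n]; p=np.atleast_2d(X)@np.array(c["R"]).T+c["t"]
    return np.c_[c["fx"]*p[:,0]/p[:,2]+c["cx"],c["fy"]*p[:,1]/p[:,2]+c["cy"]]
E
python3 - <<'E'
from h import *
# cover
h=np.array([[-.045,-.06],[.045,-.06],[.045,.06],[-.045,.06]])
top=np.array([[154.2,209.7],[191.2,231.3],[174.5,260],[137,237.2]])-.4
# long side 120 = 0->1
loc=np.array([[.045,.06,.003],[.045,-.06,.003],[-.045,-.06,.003],[-.045,.06,.003]])
side={3:[245.6,176.4],0:[272.6,166],1:[289,170.2],2:[269.6,183.2]}
def f(p,full=0):
    X=loc@Ro.from_euler('z',p[2]).as_matrix().T+[p[0],p[1],0]
    sk=[2,1,3]
    r1=proj("top",X)-top; r2=proj("side",X[sk])-(np.array([side[k] for k in sk])-.4)
    return (r1,r2) if full else np.r_[r1.ravel(),r2.ravel()]
r=least_squares(f,[.37,.33,-.5]);print("cover",r.x[:2],np.degrees(r.x[2]));print(np.round(f(r.x,1)[0],1),np.round(f(r.x,1)[1],1))
x=r.x; print("knobtop px",proj("top",[x[0],x[1],.045]),proj("side",[x[0],x[1],.045]))
# seat: x upslope
def g(p,full=0):
    R=Ro.from_euler('z',p[3]).as_matrix()@Ro.from_euler('y',-25,degrees=True).as_matrix()
    a,b=p[4],p[5]
    W=lambda L:np.atleast_2d(L)@R.T+p[:3]
    s=np.array([[-.019,0,-.002],[.019,0,-.002]])
    fr=np.array([[a,b,.003],[a,-b,.003],[-a,-b,.003],[-a,b,.003]])
    # +x upslope=image left(top); +y = left of +x => image bottom
    m=[(proj("top",W(s)),[[312,175.5],[300.3,180.5]]),(proj("side",W(s)),[[321,223.6],[313,211]]),
       (proj("top",W(fr[[0,2,3]])),[[303.8,208.7],[310,148.7],[334.7,193.3]]) if 0 else (proj("top",W(fr[[0,2,3]])),[[303.8,208.7],[310,148.7],[334.7,193.3]]),
       (proj("side",W(fr)),[[284.6,206.2],[331.4,195.2],[352.6,228.6],[300.6,243.4]])]
    rr=[u-(np.array(v)-.4) for u,v in m]
    return rr if full else np.concatenate([q.ravel() for q in rr])
r=least_squares(lambda p:g(p),[.5,-.03,.09,np.radians(113),.048,.063])
for q in g(r.x,1):print(np.round(q,1).tolist())
print(r.x,np.degrees(r.x[3]))
E
```

```text
cover [0.48075341 0.34230745] -12.656019423525072
[[ -7.7   1.3]
 [ -2.  -11.1]
 [  7.2  -7.3]
 [  1.7   6.2]] [[-18.2  -3.9]
 [-10.1  12.5]
 [ 17.2 -12.1]]
knobtop px [[158.76565255 231.09943583]] [[269.93812671 160.76851569]]
[[0.0, 0.0], [0.1, 0.4]]
[[-0.4, 1.5], [0.4, 0.8]]
[[0.0, -0.8], [0.2, -0.0], [-0.5, -0.8]]
[[-1.8, -0.3], [0.8, -0.8], [-0.4, -0.2], [0.4, -0.8]]
[ 0.61281341 -0.0436767   0.07619697  2.05318041  0.05017146  0.06537924] 117.63857211850521
```

Run:
```python
from h import *
top=np.array([[154.2,209.7],[191.2,231.3],[174.5,260],[137,237.2]])-.4
loc=np.array([[.045,.06,.003],[.045,-.06,.003],[-.045,-.06,.003],[-.045,.06,.003]])
side=np.array([[245.6,176.4],[289,170.2],[269.6,183.2]])-.4; sk=[2,0,1]
def f(p,full=0):
    X=loc@Ro.from_euler('z',p[2]).as_matrix().T+[p[0],p[1],0]
    r=np.r_[proj("top",X)-top,proj("side",X[sk])-side]
    return r if full else r.ravel()
x=least_squares(f,[.4,.33,-.5]).x;print("cover",x[:2],np.degrees(x[2]));print(np.round(f(x,1),1).tolist())
print("knobtop px",proj("top",[x[0],x[1],.045]),proj("side",[x[0],x[1],.045]))
```

```text
cover [0.4732317  0.34176786] -30.657850537922073
[[-0.2, -0.5], [0.4, -0.0], [-0.0, 0.1], [-0.2, 0.6], [0.3, 0.0], [0.6, -0.3], [-0.6, 0.3]]
knobtop px [[158.93604197 233.97947724]] [[267.58190203 160.78509563]]
```

>>> step_arm(motion=[{"linear": [0.025, 0.0325, 0.005], "twist": [0, 0, 6.8], "fingers": 0}, {"linear": [0.025, 0.0325, 0.005], "twist": [0, 0, 6.8], "fingers": 0}, {"linear": [0.025, 0.0325, 0.005], "twist": [0, 0, 6.8], "fingers": 0}, {"linear": [0.025, 0.0325, 0.005], "twist": [0, 0, 6.8], "fingers": 0}, {"linear": [0.025, 0.0325, 0.005], "twist": [0, 0, 6.8], "fingers": 0}, {"linear": [0.025, 0.0325, 0.005], "twist": [0, 0, 6.8], "fingers": 0}, {"linear": [0.025, 0.0325, 0.005], "twist": [0, 0, 6.8], "fingers": 0}, {"linear": [0.025, 0.0325, 0.005], "twist": [0, 0, 6.8], "fingers": 0}, {"linear": [0.025, 0.0325, 0.005], "twist": [0, 0, 6.8], "fingers": 0}, {"linear": [0.025, 0.0325, 0.005], "twist": [0, 0, 6.8], "fingers": 0}, {"linear": [0.025, 0.0325, 0], "twist": [0, 0, 6.8], "fingers": 0}, {"linear": [0.002, 0.038, 0], "twist": [0, 0, 6.8], "fingers": 0}, {"linear": [0.002, 0.038, 0], "twist": [0, 0, 6.8], "fingers": 0}, {"linear": [0.002, 0.038, 0], "twist": [0, 0, 6.8], "fingers": 0}, {"linear": [0.002, 0.038, 0], "twist": [0, 0, 6.8], "fingers": 0}, {"linear": [0.002, 0.038, 0], "twist": [0, 0, 6.8], "fingers": 0}, {"linear": [0.002, 0.038, 0], "twist": [0, 0, 6.8], "fingers": 0}, {"linear": [0.002, 0.038, 0], "twist": [0, 0, 6.8], "fingers": 0}, {"linear": [0.002, 0.038, 0], "twist": [0, 0, 6.8], "fingers": 0}])

```text
time: 1.78
tool_pos: [0.5165, 0.0535, 0.2556]
tcp_rot: [[-0.865, 0.502, 0.0], [0.502, 0.865, -0.0], [-0.0, -0.0, -1.0]]
contact_force: [0.1, -0.2, -0.1]
finger_gap: 0.094
finger_force: 0.0
```

>>> step_arm(motion=[{"linear": [-0.0055, 0.036, -0.01], "twist": [0, 0, 0], "fingers": 0}, {"linear": [-0.0055, 0.036, -0.02], "twist": [0, 0, 0], "fingers": 0}, {"linear": [-0.0055, 0.036, -0.02], "twist": [0, 0, 0], "fingers": 0}, {"linear": [-0.0055, 0.036, -0.02], "twist": [0, 0, 0], "fingers": 0}, {"linear": [-0.0055, 0.036, -0.02], "twist": [0, 0, 0], "fingers": 0.4}, {"linear": [-0.0055, 0.036, -0.02], "twist": [0, 0, 0], "fingers": 0.5}, {"linear": [-0.0055, 0.036, -0.02], "twist": [0, 0, 0], "fingers": 0.5}, {"linear": [-0.0055, 0.036, -0.02], "twist": [0, 0, -0.6], "fingers": 0.5}, {"linear": [0, 0, -0.015], "twist": [0, 0, 0], "fingers": 0.5}, {"linear": [0, 0, 0], "twist": [0, 0, 0], "fingers": 0.5}])

```text
time: 2.62
tool_pos: [0.4698, 0.3412, 0.0875]
tcp_rot: [[-0.859, 0.512, -0.005], [0.512, 0.859, -0.002], [0.003, -0.004, -1.0]]
contact_force: [0.6, -0.7, 0.0]
finger_gap: 0.0573
finger_force: 0.0
```

Run:
```python
from h import *
import cv2
T=bot.snapshot("top")[:,:,::-1]; S=bot.snapshot("side")[:,:,::-1]
p=bot.get_state()["tool_pos"];print(p,proj("top",p),proj("side",p))
cv2.imwrite("pics/g1.png",np.hstack([cv2.resize(I[y:y+100,x:x+66],None,fx=6,fy=6,interpolation=cv2.INTER_CUBIC) for I,x,y in((T,125,190),(S,235,100))]))
```

```text
[0.47275129 0.33871706 0.08999681] [[154.50962335 233.96840326]] [[267.19901621 147.91179454]]
```

View pics/g1.png

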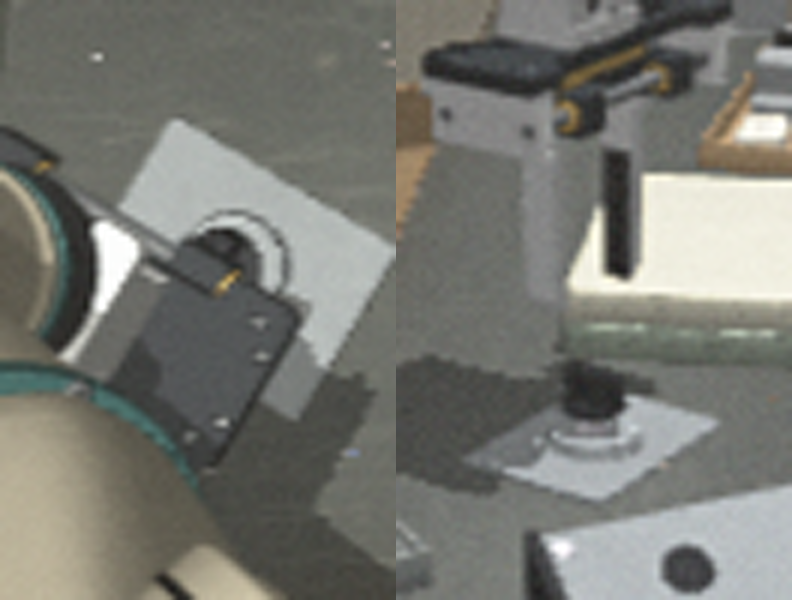

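>>> step_arm(motion=[{"linear": [0, 0, -0.02], "twist": [0, 0, 0], "fingers": 0.5}, {"linear": [0, 0, -0.02], "twist": [0, 0, 0], "fingers": 0.5}, {"linear": [0, 0, -0.015], "twist": [0, 0, 0], "fingers": 0.5}, {"linear": [0, 0, -0.0055], "twist": [0, 0, 0], "fingers": 0.5}, {"linear": [0, 0, 0], "twist": [0, 0, 0], "fingers": 0.5}, {"linear": [0, 0, 0], "twist": [0, 0, 0], "fingers": 0.5}])

```text
time: 3.22
tool_pos: [0.474, 0.3394, 0.0311]
tcp_rot: [[-0.856, 0.518, 0.001], [0.518, 0.856, 0.0], [-0.001, 0.001, -1.0]]
contact_force: [-0.0, 0.6, 0.6]
finger_gap: 0.0471
finger_force: 0.0
```

>>> step_arm(motion=[{"linear": [0, 0, 0], "twist": [0, 0, 0], "fingers": 1}, {"linear": [0, 0, 0], "twist": [0, 0, 0], "fingers": 1}, {"linear": [0, 0, 0], "twist": [0, 0, 0], "fingers": 1}, {"linear": [0, 0, 0], "twist": [0, 0, 0], "fingers": 1}, {"linear": [0, 0, 0], "twist": [0, 0, 0], "fingers": 1}, {"linear": [0, 0, 0], "twist": [0, 0, 0], "fingers": 1}])

```text
time: 3.72
tool_pos: [0.4733, 0.3408, 0.0304]
tcp_rot: [[-0.857, 0.516, 0.001], [0.516, 0.857, 0.001], [-0.0, 0.002, -1.0]]
contact_force: [0.8, 0.4, 1.9]
finger_gap: 0.0115
finger_force: 30.0
```

>>> step_arm(motion=[{"linear": [0, 0, 0.01], "twist": [0, 0, 0], "fingers": 1}, {"linear": [0, 0, 0.02], "twist": [0, 0, 0], "fingers": 1}, {"linear": [0, 0, 0.03], "twist": [0, 0, 0], "fingers": 1}, {"linear": [0, 0, 0.03], "twist": [0, 0, 0], "fingers": 1}, {"linear": [0, 0, 0.03], "twist": [0, 0, 0], "fingers": 1}, {"linear": [0.004, -0.01, 0.03], "twist": [0, 0, -0.5], "fingers": 1}, {"linear": [0.007, -0.018, 0.02], "twist": [0, 0, -1], "fingers": 1}, {"linear": [0.01, -0.026, 0.01], "twist": [0, 0, -1.5], "fingers": 1}, {"linear": [0.01, -0.026, 0], "twist": [0, 0, -2], "fingers": 1}, {"linear": [0.01, -0.026, 0], "twist": [0, 0, -2], "fingers": 1}, {"linear": [0.01, -0.026, 0], "twist": [0, 0, -2], "fingers": 1}, {"linear": [0.01, -0.026, 0], "twist": [0, 0, -2], "fingers": 1}, {"linear": [0.01, -0.026, 0], "twist": [0, 0, -2], "fingers": 1}, {"linear": [0.01, -0.026, 0], "twist": [0, 0, -2], "fingers": 1}, {"linear": [0.01, -0.026, 0], "twist": [0, 0, -2], "fingers": 1}, {"linear": [0.01, -0.026, 0], "twist": [0, 0, -2], "fingers": 1}, {"linear": [0.01, -0.026, 0], "twist": [0, 0, -2], "fingers": 1}, {"linear": [0.01, -0.026, 0], "twist": [0, 0, -2], "fingers": 1}, {"linear": [0.01, -0.026, 0], "twist": [0, 0, -2], "fingers": 1}, {"linear": [0.01, -0.026, 0], "twist": [0, 0, -2], "fingers": 1}])

```text
time: 5.38
tool_pos: [0.6131, -0.0273, 0.21]
tcp_rot: [[-0.528, 0.849, -0.002], [0.849, 0.528, 0.0], [0.001, -0.002, -1.0]]
contact_force: [-0.3, 0.0, -2.7]
finger_gap: 0.0116
finger_force: 30.0
```

>>> step_arm(motion=[{"linear": [0.01, -0.026, 0], "twist": [0.8, 0.4, -2], "fingers": 1}, {"linear": [0.008, -0.02, 0], "twist": [1.77, 0.93, -1.5], "fingers": 1}, {"linear": [0.004, -0.012, 0], "twist": [1.77, 0.93, -0.85], "fingers": 1}, {"linear": [0, 0, 0], "twist": [1.77, 0.93, 0], "fingers": 1}, {"linear": [0, 0, 0], "twist": [1.77, 0.93, 0], "fingers": 1}, {"linear": [0, 0, 0], "twist": [1.77, 0.93, 0], "fingers": 1}, {"linear": [0, 0, 0], "twist": [1.77, 0.93, 0], "fingers": 1}, {"linear": [0, 0, 0], "twist": [1.77, 0.93, 0], "fingers": 1}, {"linear": [0, 0, 0], "twist": [1.77, 0.93, 0], "fingers": 1}, {"linear": [0, 0, 0], "twist": [1.77, 0.93, 0], "fingers": 1}, {"linear": [0, 0, 0], "twist": [1.77, 0.93, 0], "fingers": 1}, {"linear": [0, 0, 0], "twist": [1.77, 0.93, 0], "fingers": 1}, {"linear": [0, 0, 0], "twist": [1.8, 0.9, 0], "fingers": 1}, {"linear": [0, 0, 0], "twist": [0, 0, 0], "fingers": 1}, {"linear": [0, 0, 0], "twist": [0, 0, 0], "fingers": 1}])

```text
time: 6.63
tool_pos: [0.6353, -0.0848, 0.2093]
tcp_rot: [[-0.419, 0.887, -0.194], [0.804, 0.462, 0.374], [0.421, 0.001, -0.907]]
contact_force: [0.5, 0.2, -3.3]
finger_gap: 0.0118
finger_force: 30.0
```

```bash
cat >> h.py <<'E'
R=Ro.from_euler('z',117.64,degrees=True).as_matrix()@Ro.from_euler('y',-25,degrees=True).as_matrix()
SEAT=np.array([.6128,-.0437,.0762])
GOAL=np.c_[R[:,0],-R[:,1],-R[:,2]]
def where():
    s=bot.get_state()
    print("pos",np.round(s["tool_pos"],4),"F",np.round(s["contact_force"],1),"gap",round(s["finger_gap"],4),"q",np.round(s["q"]).tolist())
    print("TCP in seat (mm)",np.round(1000*R.T@(s["tool_pos"]-SEAT),1),"F in seat",np.round(R.T@s["contact_force"],1),"rot to goal (world deg)",np.round((Ro.from_matrix(GOAL)*Ro.from_matrix(s["tcp_rot"]).inv()).as_rotvec(degrees=True),2))
E
python3 - <<'E'
from h import *
import cv2
print(np.round(R,3).tolist())
T=bot.snapshot("top")[:,:,::-1]; S=bot.snapshot("side")[:,:,::-1]
where()
cv2.imwrite("pics/a1.png",np.hstack([cv2.resize(I[y:y+140,x:x+100],None,fx=4,fy=4,interpolation=cv2.INTER_CUBIC) for I,x,y in((T,260,110),(S,280,120))]))
E
```

```text
[[-0.42, -0.886, 0.196], [0.803, -0.464, -0.374], [0.423, 0.0, 0.906]]
pos [ 0.6355 -0.0834  0.2102] F [-0.1  0.4 -3. ] gap 0.0118 q [31.0, 49.0, -33.0, 70.0, 3.0, 80.0, 32.0]
TCP in seat (mm) [ 15.2  -1.7 140.8] F in seat [-0.9 -0.1 -2.9] rot to goal (world deg) [0.05 0.15 0.05]
```

View pics/a1.png

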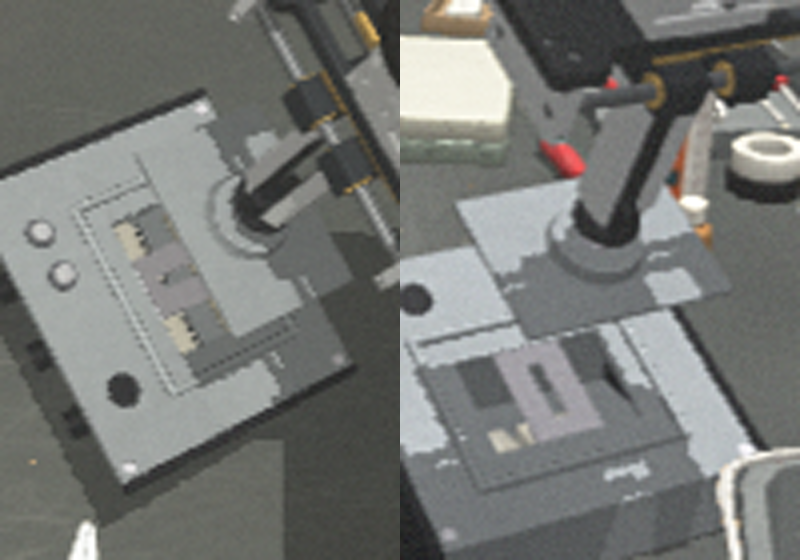

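>>> step_arm(motion=[{"linear": [-0.0021, 0.0034, -0.0147], "twist": [0, 0, 0], "fingers": 1}, {"linear": [-0.0021, 0.0034, -0.0147], "twist": [0, 0, 0], "fingers": 1}, {"linear": [-0.0021, 0.0034, -0.0147], "twist": [0, 0, 0], "fingers": 1}, {"linear": [-0.0021, 0.0034, -0.0147], "twist": [0, 0, 0], "fingers": 1}, {"linear": [-0.0021, 0.0034, -0.0147], "twist": [0, 0, 0], "fingers": 1}, {"linear": [-0.0021, 0.0034, -0.0147], "twist": [0, 0, 0], "fingers": 1}, {"linear": [0, 0, 0], "twist": [0, 0, 0], "fingers": 1}, {"linear": [0, 0, 0], "twist": [0, 0, 0], "fingers": 1}])

```text
time: 7.4
tool_pos: [0.6227, -0.0629, 0.122]
tcp_rot: [[-0.421, 0.886, -0.194], [0.803, 0.464, 0.374], [0.421, 0.001, -0.907]]
contact_force: [1.3, -0.9, -3.0]
finger_gap: 0.0117
finger_force: 30.0
```

Run:
```python
from h import *
import cv2
T=bot.snapshot("top")[:,:,::-1]; S=bot.snapshot("side")[:,:,::-1]
where()
cv2.imwrite("pics/a2.png",np.hstack([cv2.resize(I[y:y+100,x:x+80],None,fx=5,fy=5,interpolation=cv2.INTER_CUBIC) for I,x,y in((T,270,130),(S,280,160))]))
s=bot.get_state(); d=(s["tool_pos"]-SEAT)@R - [0,0,.0304]
c=np.array([[.045,.06,.003],[.045,-.06,.003],[-.045,-.06,.003],[-.045,.06,.003]])
b=np.array([[.0495,.0645,.0045],[.0495,-.0645,.0045],[-.0495,-.0645,.0045],[-.0495,.0645,.0045]])
for n,o in(("top",(270,130)),("side",(280,160))):
    for L in (c+d,b): print(n,np.round((proj(n,L@R.T+SEAT)-o)*5+[0 if n=="top" else 400,0]).tolist())
```

```text
pos [ 0.6241 -0.0635  0.1231] F [ 0.1 -0.  -3.3] gap 0.0115 q [30.0, 53.0, -32.0, 78.0, 5.0, 68.0, 32.0]
TCP in seat (mm) [-0.9 -0.8 52.2] F in seat [-1.5 -0.1 -3. ] rot to goal (world deg) [0.06 0.27 0.1 ]
top [[189.0, 360.0], [73.0, 146.0], [214.0, 85.0], [327.0, 290.0]]
top [[169.0, 385.0], [46.0, 158.0], [200.0, 92.0], [319.0, 309.0]]
side [[439.0, 206.0], [670.0, 153.0], [762.0, 308.0], [524.0, 372.0]]
side [[415.0, 226.0], [659.0, 170.0], [758.0, 337.0], [505.0, 407.0]]
```

View pics/a2.png

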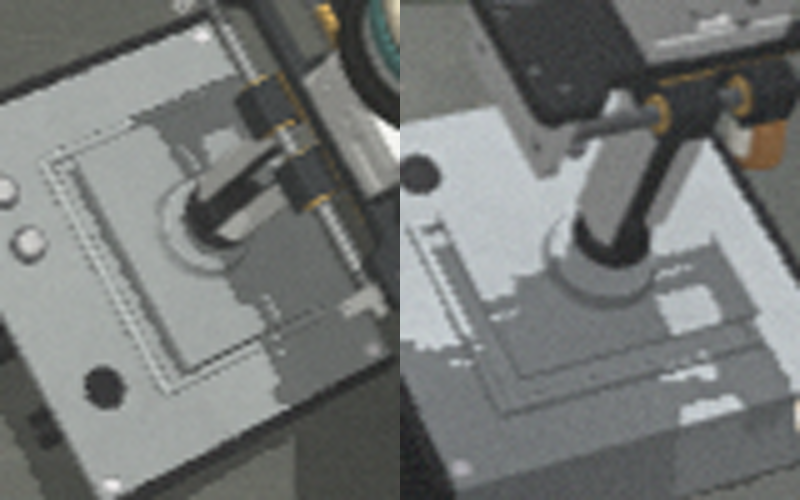

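```bash
cat > ov.py <<'E'
from h import *
import cv2
def overlay(fn,wins,d,zc=(0,.003)):
    rows=[]
    ims={n:bot.snapshot(n)[:,:,::-1] for n in("top","side")}
    sq=np.array([[1,1],[1,-1],[-1,-1],[-1,1]])
    for n,x,y in wins:
        I=ims[n][y:y+25,x:x+25]; I=cv2.convertScaleAbs(I,alpha=1.3); k=12
        o=cv2.resize(I,None,fx=k,fy=k,interpolation=cv2.INTER_CUBIC)
        for hx,hy,z,off,col in((.045,.06,zc[0],d,(0,0,255)),(.045,.06,zc[1],d,(0,255,255)),(.047,.062,.002,np.zeros(3),(0,255,0)),(.0515,.0665,.002,np.zeros(3),(255,128,0))):
            L=np.c_[sq*[hx,hy],np.full(4,z)]+off
            p=((proj(n,L@R.T+SEAT)+.5-[x,y])*k).astype(int)
            cv2.polylines(o,[p],True,col,1)
        cv2.rectangle(o,(0,0),(299,299),(255,255,255),1)
        rows.append(o)
    cv2.imwrite(fn,np.vstack([np.hstack(rows[:2]),np.hstack(rows[2:])]))
E
python3 - <<'E'
from ov import *
where()
s=bot.get_state(); d=(s["tool_pos"]-SEAT)@R - [0,0,.0304]
overlay("pics/o1.png",[("top",295,190),("top",274,148),("side",293,222),("side",336,212)],d)
E
```

```text
pos [ 0.6241 -0.0635  0.1231] F [ 0.1 -0.  -3.3] gap 0.0115 q [30.0, 53.0, -32.0, 78.0, 5.0, 68.0, 32.0]
TCP in seat (mm) [-0.9 -0.8 52.2] F in seat [-1.5 -0.1 -3. ] rot to goal (world deg) [0.06 0.27 0.1 ]
```

View pics/o1.png

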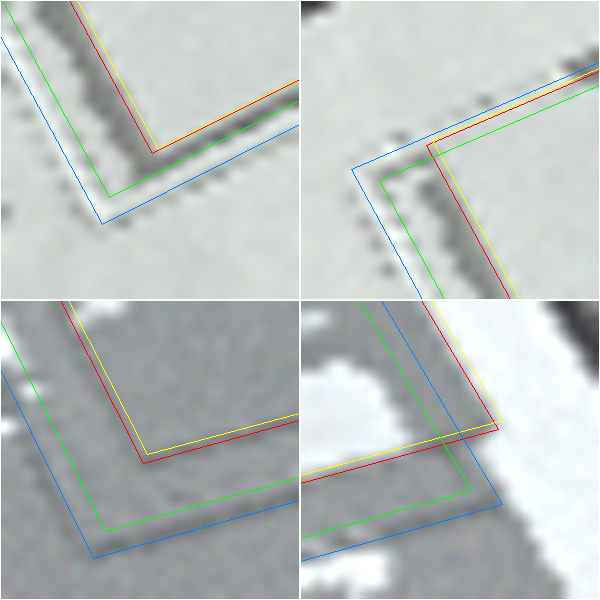

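>>> step_arm(motion=[{"linear": [-0.001, 0.002, -0.004], "twist": [0, 0, 0], "fingers": 1}, {"linear": [-0.001, 0.002, -0.004], "twist": [0, 0, 0], "fingers": 1}, {"linear": [-0.001, 0.002, -0.004], "twist": [0, 0, 0], "fingers": 1}, {"linear": [-0.001, 0.002, -0.004], "twist": [0, 0, 0], "fingers": 1}, {"linear": [0, 0, 0], "twist": [0, 0, 0], "fingers": 1}, {"linear": [0, 0, 0], "twist": [0, 0, 0], "fingers": 1}, {"linear": [0, 0, 0], "twist": [0, 0, 0], "fingers": 1}])

```text
time: 8.18
tool_pos: [0.6192, -0.0556, 0.1058]
tcp_rot: [[-0.42, 0.887, -0.193], [0.804, 0.462, 0.374], [0.421, 0.002, -0.907]]
contact_force: [0.2, -0.5, -1.8]
finger_gap: 0.0116
finger_force: 30.0
```

```bash
python3 -c "from h import *;where()"
```

```text
pos [ 0.6192 -0.0556  0.1058] F [ 0.2 -0.5 -1.8] gap 0.0116 q [30.0, 53.0, -32.0, 80.0, 5.0, 66.0, 31.0]
TCP in seat (mm) [ 0.2 -0.1 32.5] F in seat [-1.3  0.1 -1.4] rot to goal (world deg) [0.03 0.14 0.11]
```

>>> step_arm(motion=[{"linear": [-0.0002, 0.0004, -0.0009], "twist": [0, 0, 0], "fingers": 1}, {"linear": [-0.0002, 0.0004, -0.0009], "twist": [0, 0, 0], "fingers": 1}, {"linear": [0, 0, 0], "twist": [0, 0, 0], "fingers": 1}, {"linear": [0, 0, 0], "twist": [0, 0, 0], "fingers": 1}, {"linear": [0, 0, 0], "twist": [0, 0, 0], "fingers": 1}])

```text
time: 8.6
tool_pos: [0.619, -0.0551, 0.1044]
tcp_rot: [[-0.42, 0.887, -0.193], [0.804, 0.462, 0.374], [0.421, 0.002, -0.907]]
contact_force: [-0.2, -2.8, 2.4]
finger_gap: 0.0116
finger_force: 30.0
```

```bash
python3 -c "from h import *;where()"
```

```text
pos [ 0.619  -0.0551  0.1044] F [-0.2 -2.8  2.4] gap 0.0116 q [30.0, 53.0, -32.0, 80.0, 5.0, 66.0, 31.0]
TCP in seat (mm) [ 0.2 -0.2 31. ] F in seat [-1.1  1.5  3.2] rot to goal (world deg) [0.05 0.17 0.12]
```

Run:
```python
from ov import *
overlay("pics/o2.png",[("top",295,190),("top",274,148),("side",293,222),("side",336,212)],np.array([.0002,-.0002,.0006]))
```

```text
(no output)
```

View pics/o2.png

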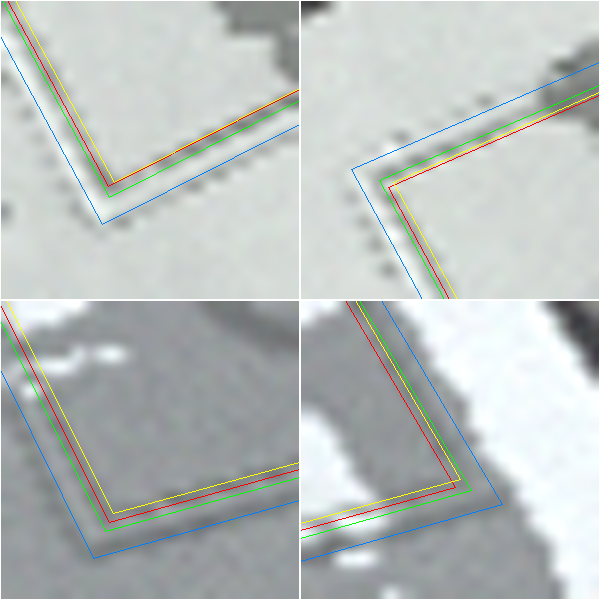

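>>> step_arm(motion=[{"linear": [-0.0002, 0.0004, -0.0009], "twist": [0, 0, 0], "fingers": 1}, {"linear": [-0.0002, 0.0004, -0.0009], "twist": [0, 0, 0], "fingers": 1}, {"linear": [-0.0002, 0.0004, -0.0009], "twist": [0, 0, 0], "fingers": 1}, {"linear": [-0.0002, 0.0004, -0.0009], "twist": [0, 0, 0], "fingers": 1}, {"linear": [-0.0002, 0.0004, -0.0009], "twist": [0, 0, 0], "fingers": 1}, {"linear": [0, 0, 0], "twist": [0, 0, 0], "fingers": 1}, {"linear": [0, 0, 0], "twist": [0, 0, 0], "fingers": 1}, {"linear": [0, 0, 0], "twist": [0, 0, 0], "fingers": 1}])

```text
time: 9.37
tool_pos: [0.6179, -0.053, 0.0995]
tcp_rot: [[-0.42, 0.887, -0.193], [0.804, 0.462, 0.374], [0.421, 0.002, -0.907]]
contact_force: [0.2, -4.8, 4.4]
finger_gap: 0.0118
finger_force: 30.0
```

```bash
python3 -c "from h import *;where()"
```

```text
pos [ 0.6179 -0.053   0.0995] F [ 0.2 -4.8  4.4] gap 0.0118 q [30.0, 54.0, -32.0, 81.0, 5.0, 65.0, 31.0]
TCP in seat (mm) [ 0.2 -0.2 25.6] F in seat [-2.1  2.   5.8] rot to goal (world deg) [0.05 0.16 0.12]
```

>>> step_arm(motion=[{"linear": [-0.0002, 0.0004, -0.0009], "twist": [0, 0, 0], "fingers": 1}, {"linear": [-0.0002, 0.0004, -0.0009], "twist": [0, 0, 0], "fingers": 1}, {"linear": [-0.0002, 0.0004, -0.0009], "twist": [0, 0, 0], "fingers": 1}, {"linear": [-0.0002, 0.0004, -0.0009], "twist": [0, 0, 0], "fingers": 1}, {"linear": [-0.0002, 0.0004, -0.0009], "twist": [0, 0, 0], "fingers": 1}, {"linear": [0, 0, 0], "twist": [0, 0, 0], "fingers": 1}, {"linear": [0, 0, 0], "twist": [0, 0, 0], "fingers": 1}, {"linear": [0, 0, 0], "twist": [0, 0, 0], "fingers": 1}])

```text
time: 10.03
tool_pos: [0.6171, -0.0514, 0.0956]
tcp_rot: [[-0.42, 0.887, -0.192], [0.804, 0.462, 0.374], [0.42, 0.002, -0.907]]
contact_force: [-1.4, -5.9, 7.6]
finger_gap: 0.0121
finger_force: 30.0
```

```bash
python3 -c "from h import *;where()"
```

```text
pos [ 0.6171 -0.0514  0.0956] F [-1.4 -5.9  7.6] gap 0.0121 q [29.0, 54.0, -32.0, 81.0, 5.0, 64.0, 31.0]
TCP in seat (mm) [ 0.2 -0.2 21.3] F in seat [-0.9  4.   8.8] rot to goal (world deg) [0.08 0.18 0.13]
```

>>> step_arm(motion=[{"linear": [-0.0002, 0.0004, -0.0009], "twist": [0, 0, 0], "fingers": 1}, {"linear": [-0.0001, 0.0002, -0.0004], "twist": [0, 0, 0], "fingers": 1}, {"linear": [0, 0, 0], "twist": [-0.39, 0.75, -1.81], "fingers": 1}, {"linear": [0, 0, 0], "twist": [-0.78, 1.5, -3.62], "fingers": 1}, {"linear": [0, 0, 0], "twist": [-0.78, 1.5, -3.62], "fingers": 1}, {"linear": [0, 0, 0], "twist": [-0.78, 1.5, -3.62], "fingers": 1}, {"linear": [0, 0, 0], "twist": [-0.78, 1.5, -3.62], "fingers": 1}, {"linear": [0, 0, 0], "twist": [0, 0, 0], "fingers": 1}, {"linear": [0, 0, 0], "twist": [0, 0, 0], "fingers": 1}])

```text
time: 10.78
tool_pos: [0.6173, -0.0513, 0.0955]
tcp_rot: [[-0.126, 0.973, -0.192], [0.908, 0.191, 0.372], [0.399, -0.127, -0.908]]
contact_force: [-0.8, -6.0, 14.2]
finger_gap: 0.0118
finger_force: 30.0
```

```bash
python3 -c "from h import *;where();print(bot.get_state()['ft_torque'])"
```

```text
pos [ 0.6173 -0.0513  0.0955] F [-0.8 -6.  14.2] gap 0.0118 q [27.0, 53.0, -26.0, 81.0, 1.0, 64.0, 17.0]
TCP in seat (mm) [ 0.1 -0.4 21.2] F in seat [ 1.5  3.5 15. ] rot to goal (world deg) [ 3.64 -6.51 16.45]
[-0.56221179  0.71328669  0.40544005]
```

>>> step_arm(motion=[{"linear": [0, 0, 0], "twist": [-0.78, 1.5, -3.62], "fingers": 1}, {"linear": [0, 0, 0], "twist": [-0.78, 1.5, -3.62], "fingers": 1}, {"linear": [0, 0, 0], "twist": [-0.78, 1.5, -3.62], "fingers": 1}, {"linear": [0, 0, 0], "twist": [-0.78, 1.5, -3.62], "fingers": 1}, {"linear": [0, 0, 0], "twist": [-0.78, 1.5, -3.62], "fingers": 1}, {"linear": [0, 0, 0], "twist": [-0.78, 1.5, -3.62], "fingers": 1}, {"linear": [0, 0, 0], "twist": [-0.78, 1.5, -3.62], "fingers": 1}, {"linear": [0, 0, 0], "twist": [0, 0, 0], "fingers": 1}, {"linear": [0, 0, 0], "twist": [0, 0, 0], "fingers": 1}])

```text
time: 11.53
tool_pos: [0.6175, -0.0513, 0.0954]
tcp_rot: [[0.345, 0.919, -0.193], [0.892, -0.257, 0.372], [0.292, -0.3, -0.908]]
contact_force: [-0.6, -6.9, 14.1]
finger_gap: 0.0114
finger_force: 30.0
```

```bash
python3 -c "from h import *;where();print(bot.get_state()['ft_torque']@R)"
```

```text
pos [ 0.6175 -0.0513  0.0954] F [-0.6 -6.9 14.1] gap 0.0114 q [23.0, 51.0, -19.0, 81.0, -6.0, 64.0, -6.0]
TCP in seat (mm) [ 0.  -0.6 21.2] F in seat [ 0.7  3.7 15.3] rot to goal (world deg) [  9.11 -16.98  41.8 ]
[ 0.93408243  0.17046046 -0.027143  ]
```

>>> step_arm(motion=[{"linear": [0, 0, 0], "twist": [-0.78, 1.5, -3.62], "fingers": 1}, {"linear": [0, 0, 0], "twist": [-0.78, 1.5, -3.62], "fingers": 1}, {"linear": [0, 0, 0], "twist": [-0.78, 1.5, -3.62], "fingers": 1}, {"linear": [0, 0, 0], "twist": [-0.78, 1.5, -3.62], "fingers": 1}, {"linear": [0, 0, 0], "twist": [-0.78, 1.5, -3.62], "fingers": 1}, {"linear": [0, 0, 0], "twist": [-0.78, 1.5, -3.62], "fingers": 1}, {"linear": [0, 0, 0], "twist": [-0.78, 1.5, -3.62], "fingers": 1}, {"linear": [0, 0, 0], "twist": [-0.78, 1.5, -3.62], "fingers": 1}, {"linear": [0, 0, 0], "twist": [-0.78, 1.5, -3.62], "fingers": 1}, {"linear": [0, 0, 0], "twist": [0, 0, 0], "fingers": 1}, {"linear": [0, 0, 0], "twist": [0, 0, 0], "fingers": 1}])

```text
time: 12.45
tool_pos: [0.6177, -0.0515, 0.0953]
tcp_rot: [[0.819, 0.541, -0.194], [0.571, -0.732, 0.372], [0.059, -0.415, -0.908]]
contact_force: [-0.3, -6.8, 13.3]
finger_gap: 0.0121
finger_force: 30.0
```

```bash
python3 -c "from h import *;where();print(bot.get_state()['ft_torque']@R)"
```

```text
pos [ 0.6177 -0.0515  0.0953] F [-0.3 -6.8 13.3] gap 0.0121 q [18.0, 51.0, -8.0, 81.0, -14.0, 65.0, -35.0]
TCP in seat (mm) [-0.2 -0.7 21.2] F in seat [ 0.3  3.4 14.6] rot to goal (world deg) [ 16.12 -30.46  74.38]
[ 0.79103467  0.14800229 -0.02349288]
```

>>> step_arm(motion=[{"linear": [0.0002, -0.0004, 0.0009], "twist": [0, 0, 0], "fingers": 1}, {"linear": [0.0002, -0.0004, 0.0009], "twist": [0, 0, 0], "fingers": 1}, {"linear": [0.0002, -0.0004, 0.0009], "twist": [0, 0, 0], "fingers": 1}, {"linear": [0.0002, -0.0004, 0.0009], "twist": [0, 0, 0], "fingers": 1}, {"linear": [0, 0, 0], "twist": [0, 0, 0], "fingers": 1}, {"linear": [0, 0, 0], "twist": [0, 0, 0], "fingers": 1}])

```text
time: 12.95
tool_pos: [0.618, -0.0523, 0.0974]
tcp_rot: [[0.818, 0.541, -0.195], [0.572, -0.731, 0.372], [0.059, -0.416, -0.907]]
contact_force: [0.2, -4.0, 5.4]
finger_gap: 0.0117
finger_force: 30.0
```

```bash
python3 -c "from h import *;where();print(bot.get_state()['ft_torque']@R)"
```

```text
pos [ 0.618  -0.0523  0.0974] F [ 0.2 -4.   5.4] gap 0.0117 q [18.0, 51.0, -8.0, 81.0, -14.0, 65.0, -35.0]
TCP in seat (mm) [-0.1 -0.7 23.4] F in seat [-1.   1.7  6.4] rot to goal (world deg) [ 16.12 -30.54  74.34]
[ 0.2725647   0.69981976 -0.01098168]
```

>>> step_arm(motion=[{"linear": [0.0002, -0.0004, 0.0009], "twist": [0, 0, 0], "fingers": 1}, {"linear": [0.0002, -0.0004, 0.0009], "twist": [0, 0, 0], "fingers": 1}, {"linear": [0, 0, 0], "twist": [0, 0, 0], "fingers": 1}, {"linear": [0, 0, 0], "twist": [0, 0, 0], "fingers": 1}])

```text
time: 13.28
tool_pos: [0.6182, -0.0527, 0.0984]
tcp_rot: [[0.818, 0.541, -0.196], [0.572, -0.731, 0.373], [0.059, -0.417, -0.907]]
contact_force: [2.3, -3.3, -1.5]
finger_gap: 0.0118
finger_force: 30.0
```

```bash
python3 -c "from h import *;where();print(bot.get_state()['ft_torque']@R)"
```

```text
pos [ 0.6182 -0.0527  0.0984] F [ 2.3 -3.3 -1.5] gap 0.0118 q [18.0, 51.0, -8.0, 81.0, -14.0, 66.0, -35.0]
TCP in seat (mm) [-0.1 -0.6 24.6] F in seat [-4.3 -0.5  0.3] rot to goal (world deg) [ 16.14 -30.59  74.31]
[-0.23301426  1.33782321 -0.04185829]
```

>>> step_arm(motion=[{"linear": [0, 0, 0], "twist": [0, 0, 0], "fingers": 0.7}, {"linear": [0, 0, 0], "twist": [0, 0, 0], "fingers": 0.6}, {"linear": [0, 0, 0], "twist": [0, 0, 0], "fingers": 0.6}, {"linear": [0, 0, 0], "twist": [0, 0, 0], "fingers": 0.6}, {"linear": [0.0016, -0.003, 0.0072], "twist": [0, 0, 0], "fingers": 0.6}, {"linear": [0.0032, -0.006, 0.0145], "twist": [0, 0, 0], "fingers": 0.6}, {"linear": [0.0032, -0.006, 0.0145], "twist": [0, 0, 0], "fingers": 0.6}, {"linear": [0.005, -0.0093, 0.0226], "twist": [0, 0, 0], "fingers": 0.6}, {"linear": [0.005, -0.0093, 0.0226], "twist": [0, 0, 0], "fingers": 0.6}, {"linear": [0.005, -0.0093, 0.0226], "twist": [0, 0, 0], "fingers": 0.6}, {"linear": [0, -0.03, 0.02], "twist": [0, 0, 0], "fingers": 0.6}, {"linear": [0, -0.03, 0.02], "twist": [0, 0, 0], "fingers": 0.6}, {"linear": [0, -0.03, 0.02], "twist": [0, 0, 0], "fingers": 0.6}, {"linear": [0, 0, 0], "twist": [0, 0, 0], "fingers": 0.6}, {"linear": [0, 0, 0], "twist": [0, 0, 0], "fingers": 0.6}])

```text
time: 14.53
tool_pos: [0.641, -0.1883, 0.2644]
tcp_rot: [[0.82, 0.539, -0.193], [0.569, -0.733, 0.372], [0.059, -0.415, -0.908]]
contact_force: [-0.2, 0.9, 0.2]
finger_gap: 0.0373
finger_force: 0.0
```

Run:
```python
from h import *
import cv2
where()
print(proj("top",SEAT),proj("side",SEAT))
T=bot.snapshot("top")[:,:,::-1]; S=bot.snapshot("side")[:,:,::-1]
cv2.imwrite("pics/f.png",np.hstack([cv2.resize(I[y:y+110,x:x+80],None,fx=5,fy=5,interpolation=cv2.INTER_CUBIC) for I,x,y in((T,265,130),(S,280,160))]))
```

```text
pos [ 0.641  -0.1883  0.2644] F [-0.2  0.9  0.2] gap 0.0373 q [25.0, 48.0, -6.0, 57.0, -12.0, 93.0, -33.0]
TCP in seat (mm) [-48.4  42.1 230.2] F in seat [ 0.9 -0.3 -0.2] rot to goal (world deg) [ 16.1  -30.5   74.53]
[[306.19896995 177.55332892]] [[316.7516961  217.46465364]]
```

View pics/f.png

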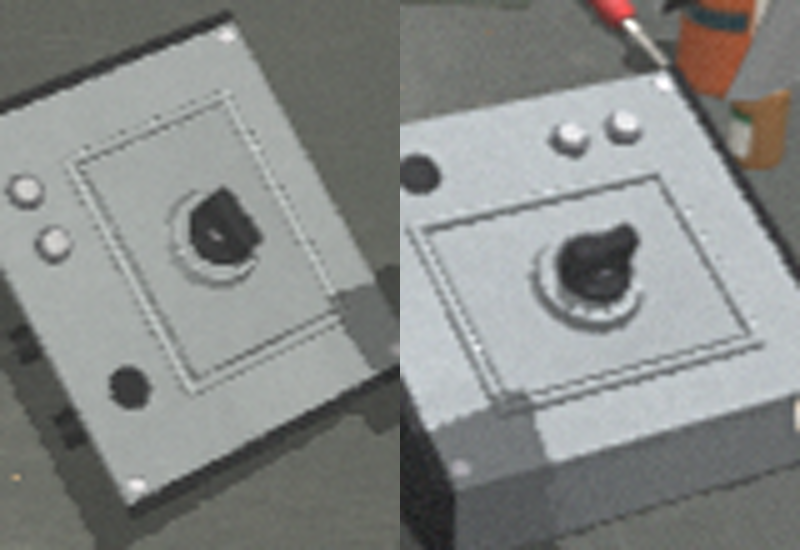

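The cover sits flat between the beads (top crop around (205,240), side crop around (590,290)). The wing lies across the slope, turned about 80°, and the knob is down.

```bash
python3 -c "from rig import bot;print(bot.sign_off())"
```

```text
the job is handed in; nothing more can be done
None
```

I laid the cover in its seat and turned the knob clockwise about 82° until it held in the keeper. I then let go and handed the job in at about 14.5 s, without going near the multimeter; no verdict came back.

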